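# Push the used lancet off the ledge into the sharps chute

### The job

Dispose of the used lancet without picking it up: slide the cover of the drop box fully open, push the lancet along the metal ledge and over its open edge so that it drops into the chute below, then slide the cover fully shut again. Leave the little cup on the ledge, the specimen cup and the capillary jar standing where they are.

Things in the scene. Friction and masses are not known exactly. Their poses are not given: they have to be found in the camera images.
- drop_box: White sharps drop box, 180 x 342 x 105 mm (its own x, y, z), fixed on the desk. Origin: at desk level, straight below the middle of the ledge's open edge; z up. At positive y the metal ledge, with a collecting bin with clear window under it; at negative y the chute mouth, then a deck onto which the cover opens, ending at y = -182 mm.
- ledge_edge (a point): Middle of the open edge of the flat bare-metal ledge, on its top surface, 100 mm above the desk; axes as the drop box. The ledge spans x = -90 to +90, y = 0 to +160 mm here; lips 4 mm thick and 5 mm high run along its two sides and its end at y = 160; the edge at y = 0 is open. The lancet must go over it towards negative y.
- chute_mouth (a point): Middle of the chute's mouth, at its rim 74 mm above the desk; axes as the drop box. The mouth is 90 mm along x and 86 mm along y, from straight below the ledge's edge outward; the cover hides it until opened. Rails 84 mm above the desk run beside it, 45 to 53 mm either side. Inside, a slope leads back under the ledge into the bin.
- cover (a joint): Travel of the grey cover plate (94 x 86 x 4 mm, top 80 mm above the desk) along the drop box's negative y, away from the ledge: 0 = shut, 0.085 m = fully open against the stop. Starts shut or up to 20 mm ajar, slides with about 1.2 N friction and stays where it is left.
- cover_tab (a point): Centre of the cover's upright tab, pushed from either side or pinched: 44 mm along x, 10 mm thick along y, top 110 mm above the desk, with a foot 18 mm thick along y up to 84 mm. This point is 98 mm above the desk; with the cover shut it lies at y = -67 mm in the drop box's frame.
- lancet_mid (a point): Centre of the used lancet: a loose plastic stick 45 mm long, square body 9 x 8.5 mm, thinner white tip of 11 mm at one end, 10 to 20 g, balance point 4 mm from here towards the blunt end. It lies flat on the ledge (this point 104 mm above the desk), y axis along its length, tip at negative y, within 30 degrees of parallel to the open edge, 50 to 100 mm from it.
- mini_cup: Small clear cup 42 mm across and 32 mm high, loose, standing on the ledge near its side at positive x. Origin: centre of its underside. Leave it.
- specimen_cup: Specimen cup with red lid, 66 mm across and 77 mm high, loose, standing on the desk beyond the end of the drop box at negative y. Origin: centre of its underside. Leave it.
- capillary_jar: Slim jar of capillary tubes with red cap, 26 mm across and 97 mm high, loose, standing on the desk beyond the end of the drop box at negative y. Origin: centre of its underside. Leave it.

How it is judged:
By the outcome, as a careful person would: the job done as asked, in the order asked, and still so for the second after the job is handed in, with the robot touching nothing.
It also fails if it takes over 56 s, if anything falls off the work surface, if the arm or the gripper's body presses on something with over 40 N, if the wrist force passes 120 N, or if a joint passes its speed limit or range.

### The arm

A 6-joint arm with a two-finger parallel gripper is mounted at the origin on a cart in front of the work surface, level with it; the furniture and walls round the work are solid. World frame = base frame: x ahead of the robot, y to its left, z up, the work surface at z = 0. Lengths are in m, angles in rad, forces in N, time in s.
With the tool pointing down it reaches from about 0.3 to 0.875 m from the base axis. Payload 6.4 kg.
Tool frame: the origin (TCP) lies between the finger pads; the fingertips stand 11 mm ahead of it and the grasp point (between the pads) lies 8 mm behind it; z points along the fingers, y is the direction in which the jaws open and shut (so a half turn about z gives the same grasp; the last joint's range is limited). The gripper opens to 85 mm and grips with 20 to 120 N. Pads are 22 mm wide; open, the fingers measure 114 mm over their backs; the gripper's body (76 mm by 85 mm) begins 54 mm behind the grasp point. The pads swing forward as they close: fully open they stand 13 mm farther back than shut.
Start: joints at [-1.383, 0.181, 1.607, -0, 1.354, -0.206], TCP at [0.221, -0.531, 0.221] pointing down, gripper open.
Joint ranges: [-2.99, 2.99], [-0.89, 2.07], [0.3, 2.58], [-1.14, 4.28], [0, 2.63], [-3.12, 3.12]. Speed limits (rad/s): [2.57, 2.57, 3.01, 3.14, 3.14, 3.14].

### API

Orientations are given as a unit quaternion [x, y, z, w].
In Python, from rig import manip gives the robot as it stands.
- The arm moves only by the tool carry_out, never from a script. Its argument "targets" is a list of rows, each a list of 5 numbers: the closure, from -1 (fully open) to 1 (shut), then the shift along the tool's x, y, z in mm, then the turn about the tool's z in degrees. In form: [[gripper, dx, dy, dz, twist], ...]. A call has 1 to 5 rows; each row shifts and turns the commanded pose from where the row before left it, along the tool's axes as they then stand; what a row does not reach is not made up. A row lasts 1/12 s, in which the tool goes at most 41.7 mm and 7.16 degrees, less where a joint would pass 70% of its speed; a pose out of reach is approached as far as the arm can. A call is refused whole if a number of a shift passes 41.7 or a number of a turn 7.16, either way. A call with a gripper value outside its range is refused whole. The fingers move at their own pace and stop on an object; the grip force is fixed at half the most. Time passes only in rows, so rows that do not move let the fingers close. It gives the time, the measured TCP pose, the force and the opening at its end, in the units of the state.
- manip.observe(): the state, without advancing time (a new reading comes with each control period).
- manip.snapshot(name): name is "scene" or "top" or "wrist"; returns the picture (384x512x3 uint8, blue, green, red); there is no depth.
- manip.get_calibration(name): a dict with "camera_matrix" (3x3 intrinsics, pixels), "eye" and "attitude" of the camera in the world. Camera axes: x right, y up, looking along -z (the intrinsics and any distortion apply to the point x, -y, -z); pixel columns grow to the right and rows downward; lengths in m; the calibration is good to about 2 mm. A picture is of the moment at which its call begins: read the wrist's pose just before it. get_calibration takes no time and is no camera call; for the wrist camera it gives the pose at the moment of the call.
- manip.job_done(): hands the job in, once; it reports no verdict.
The state is a dict: "time_s": time; "joints": joint angles; "joint_vel": joint speeds; "effort": joint torques, N m; "ee_pos": TCP position; "tool_rot": TCP orientation; "ft_force": force on the tool from outside, world axes, zero at the start; "wrist_torque": the same for the moment, N m; "grip_width": opening from 0.0 (shut) to 1.0 (fully open).
Only numpy, scipy, OpenCV 4.12 (cv2) and the standard library are available. Lean on these libraries where they do the work, as an engineer would, in place of code of your own. Each camera call takes 0.05 s, during which the arm holds its last target.

## Working session

There is one attempt and no reset: what is moved stays moved. The work goes in short steps, Python scripts to look and compute and a tool call to move; the robot and the scene stay as the last step left them, time stands still between calls to the robot, and variables do not carry over. Pictures are saved under pics/ and viewed, and the job is handed in when it is done.

Besides the shell and the picture viewer there is one more tool, called after "Request:" as name(argument=value, ...), one argument or row to a line, values as JSON. carry_out: Moves the arm, as the interface text tells. Its arguments: {"type":"object","properties":{"targets":{"type":"array"}},"required":["targets"]}

```bash
mkdir -p pics; ls
python3 - <<'E'
from rig import manip
import cv2
print(manip.observe())
for n in ("scene","top","wrist"):
    c=manip.get_calibration(n); print(n,c)
    im=manip.snapshot(n); cv2.imwrite(f"pics/{n}0.png",im)
E
```

```text
pics
{'time_s': 0.0, 'joints': array([-1.38328181e+00,  1.81549006e-01,  1.60799857e+00,  2.86404993e-05,
        1.35381601e+00, -2.06291967e-01]), 'joint_vel': array([-0.00078706,  0.00013617, -0.00024296,  0.00075767,  0.00104003,
        0.00112515]), 'effort': array([-1.28229040e-03, -4.44882345e+01, -3.51341307e+01, -3.54749536e-04,
        9.20574559e-03,  7.71412800e-06]), 'ee_pos': array([ 0.22055166, -0.53040233,  0.21968426]), 'tool_rot': array([ 9.80677329e-01,  1.95630242e-01,  2.22943986e-05, -8.85296507e-04]), 'ft_force': array([-0.17973944,  0.04748008,  0.30396799]), 'wrist_torque': array([-0.02150989,  0.00226925, -0.01366474]), 'grip_width': 1.0006406241060435}
scene {'camera_matrix': array([[376.10540545,   0.        , 259.71710463],
       [  0.        , 376.10540545, 195.01756502],
       [  0.        ,   0.        ,   1.        ]]), 'eye': array([0.23973796, 0.6157777 , 0.54675818]), 'attitude': array([-0.09579424,  0.46701236,  0.85692074, -0.19598408])}
top {'camera_matrix': array([[388.08626651,   0.        , 254.18388372],
       [  0.        , 388.08626651, 192.55548387],
       [  0.        ,   0.        ,   1.        ]]), 'eye': array([ 0.39572908, -0.01318782,  1.08277   ]), 'attitude': array([-0.05572646,  0.04117742,  0.7142601 , -0.69644202])}
wrist {'camera_matrix': array([[313.6327246 ,   0.        , 257.67954088],
       [  0.        , 313.6327246 , 197.5780585 ],
       [  0.        ,   0.        ,   1.        ]]), 'eye': array([ 0.28874771, -0.50233957,  0.37150998]), 'attitude': array([-0.12198244,  0.08266331, -0.54888112,  0.82281017])}
```

View pics/scene0.png

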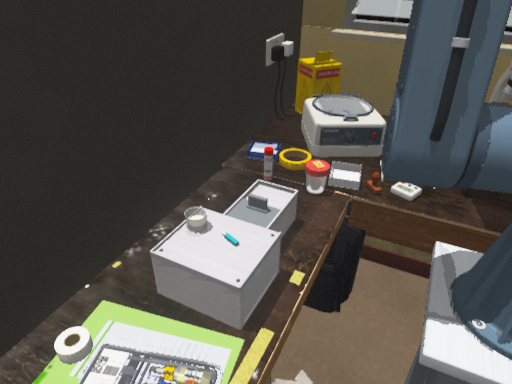

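View pics/top0.png

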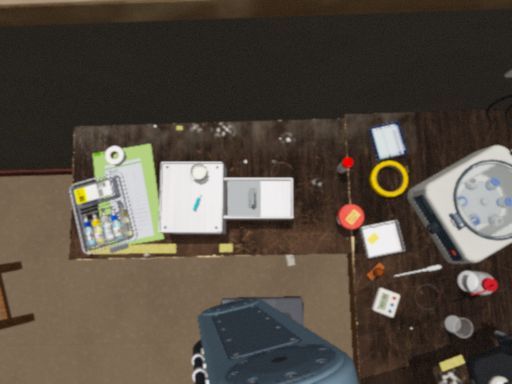

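View pics/wrist0.png

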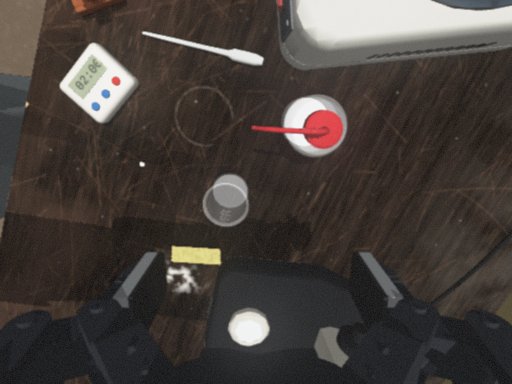

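The top view shows the ledge at about (192,198), the cup at (200,173), the lancet at (197,203), the tab at (253,200), and the jar and specimen cup to the right. I'll enlarge it to measure.

```bash
cat > h.py <<'E'
import numpy as np, cv2
from scipy.spatial.transform import Rotation as R
def proj(c,P):
    K=c['camera_matrix'];Rm=R.from_quat(c['attitude']).as_matrix()
    p=(np.atleast_2d(P)-c['eye'])@Rm; p=p*[1,-1,-1]
    q=p@K.T; return q[:,:2]/q[:,2:]
def back(c,uv,z):
    K=c['camera_matrix'];Rm=R.from_quat(c['attitude']).as_matrix()
    uv=np.atleast_2d(np.array(uv,float)); d=np.c_[uv,np.ones(len(uv))]@np.linalg.inv(K).T
    d=(d*[1,-1,-1])@Rm.T
    return c['eye']+d*((z-c['eye'][2])/d[:,2])[:,None]
E
python3 - <<'E'
import cv2
im=cv2.imread('pics/top0.png')
a=im[150:250,150:310]; cv2.imwrite('pics/topz.png',cv2.resize(a,None,fx=5,fy=5,interpolation=cv2.INTER_CUBIC))
im=cv2.imread('pics/scene0.png')
a=im[170:330,140:310]; cv2.imwrite('pics/scz.png',cv2.resize(a,None,fx=3.7,fy=3.7,interpolation=cv2.INTER_CUBIC))
E
```

```text
(no output)
```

View pics/topz.png

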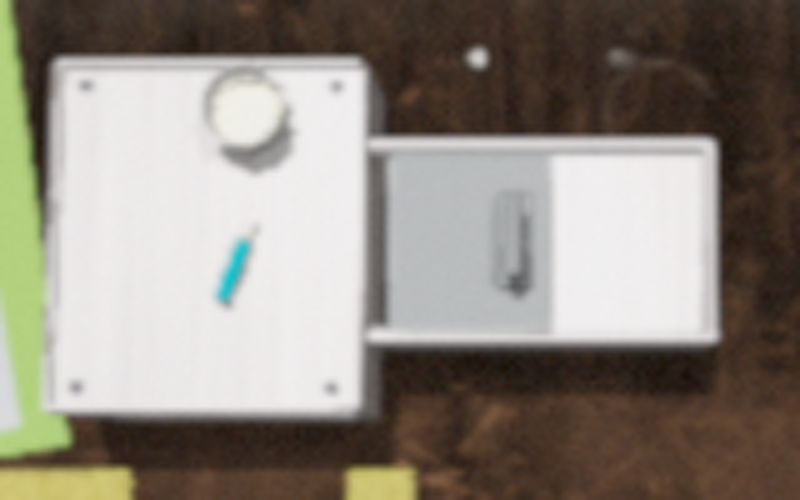

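View pics/scz.png

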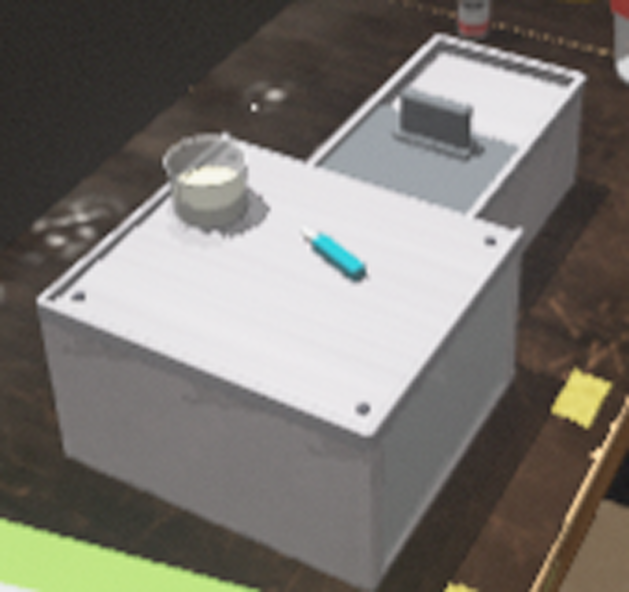

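Run:
```python
from rig import manip
from h import *
from scipy.optimize import least_squares
T=manip.get_calibration('top');S=manip.get_calibration('scene')
tz=lambda p:(np.array(p,float)-2)/5+[150,150]
sz=lambda p:(np.array(p,float)-1.35)/3.7+[140,170]
L=[[.09,.16,.105],[.09,0,.105],[-.09,0,.105],[-.09,.16,.105],[.053,-.182,.084],[-.053,-.182,.084]]
uT=tz([(53,58),(366,58),(364,413),(45,411),(717,140),(718,344)])
LS=[[.09,.16,.105],[-.09,.16,.105],[-.09,0,.105],[-.053,-.182,.084],[.053,-.182,.084],[-.09,.16,0]]
uS=sz([(41,300),(374,437),(521,231),(584,76),(436,36),(372,588)])
def w(p,X):
    c,s=np.cos(p[2]),np.sin(p[2]);X=np.array(X);return np.c_[c*X[:,0]-s*X[:,1]+p[0],s*X[:,0]+c*X[:,1]+p[1],X[:,2]]
fT=lambda p:(proj(T,w(p,L))-uT).ravel()
fS=lambda p:(proj(S,w(p,LS))-uS).ravel()
p0=[.4,.1,0]
for f in (fT,fS,lambda p:np.r_[fT(p),fS(p)]):
    r=least_squares(f,p0);print(r.x,np.rad2deg(r.x[2]),np.round(r.fun,1))
p=r.x
def loc(P):
    c,s=np.cos(p[2]),np.sin(p[2]);d=P[:,:2]-p[:2];return np.c_[c*d[:,0]+s*d[:,1],-s*d[:,0]+c*d[:,1]]
Q=dict(lan_tip=((257,228),.104),lan_blunt=((222,302),.106),cup=((248,112),.116),cov0=((385,240),.08),cov1=((552,240),.08),tabtop1=((505,190),.11),tabtop2=((503,292),.11))
for k,(q,z) in Q.items():
    P=back(T,tz(q),z);print(k,P.round(4)*1000//.1/10,(loc(P)*1000).round(1))
for k,q,z in [('tip',(305,233),.104),('blunt',(357,275),.104),('cupbot',(212,212),.102),('tabL',(401,93),.11),('tabR',(471,109),.11)]:
    P=back(S,sz(q),z);print('S',k,P.round(4),(loc(P)*1000).round(1))
for n,u,z in [('spec',(351,217),.077),('jar',(348,162),.097)]:
    P=back(T,u,z);print(n,P.round(3),loc(P).round(3))
```

```text
[ 0.52328577  0.08697817 -0.02870681] -1.644778830285568 [ 0.8  0.5 -0.   0.5 -0.8 -0.3 -0.3 -0.2  0.  -0.2  0.2 -0.4]
[ 0.52212457  0.08823783 -0.0249802 ] -1.4312599979895146 [-1.2  0.3 -0.6 -0.7  1.  -1.5  0.7 -0.6 -0.1 -0.8  0.5  1.6]
[ 0.52262201  0.0875225  -0.02615431] -1.4985314805660659 [ 0.5  0.9 -0.3  0.8 -0.9 -0.  -0.4  0.3 -0.2 -0.1  0.1 -0.3 -1.2 -0.1
 -0.8 -1.1  0.9 -1.8  0.7 -0.7 -0.1 -1.   0.3  1.2]
lan_tip [[527.9 141.3 103.9]] [[ 3.9 53.9]]
lan_blunt [[490.2 158.8 105.9]] [[-34.2  70.5]]
cup [[585.8 143.6 115.9]] [[61.8 57.8]]
cov0 [[523.   78.1  79.9]] [[ 0.7 -9.4]]
cov1 [[520.7  -9.   79.9]] [[  0.6 -96.5]]
tabtop1 [[543.2  14.  109.9]] [[ 22.5 -72.9]]
tabtop2 [[491.2  16.1 109.9]] [[-29.5 -72.1]]
S tip [[0.5296 0.1446 0.104 ]] [[ 5.5 57.2]]
S blunt [[0.4909 0.1615 0.104 ]] [[-33.7  73.1]]
S cupbot [[0.5823 0.1489 0.102 ]] [[58.1 62.9]]
S tabL [[0.5404 0.0153 0.11  ]] [[ 19.7 -71.7]]
S tabR [[0.4976 0.0123 0.11  ]] [[-23.  -75.9]]
spec [[ 0.464 -0.242  0.077]] [[-0.049 -0.331]]
jar [[ 0.605 -0.238  0.097]] [[ 0.091 -0.324]]
```

```bash
cat > g.py <<'E'
import sys
from rig import manip
from h import *
p=[.5226,.0875,-.0262]
def st():
    o=manip.observe();P=o['ee_pos'];Rm=R.from_quat(o['tool_rot']).as_matrix()
    c,s=np.cos(p[2]),np.sin(p[2]);d=P[:2]-p[:2]
    l=np.array([c*d[0]+s*d[1],-s*d[0]+c*d[1],P[2]])*1000
    f=o['ft_force'];fl=[c*f[0]+s*f[1],-s*f[0]+c*f[1],f[2]]
    print('t',round(o['time_s'],2),'loc',l.round(1),'yaw_x',np.rad2deg(np.arctan2(Rm[1,0],Rm[0,0])-p[2]).round(2),'tilt',Rm[:,2].round(3),'F',np.round(fl,1),'grip',round(o['grip_width'],3),'j',o['joints'].round(2))
    return l,Rm
def goal(x,y,z):
    l,Rm=st();d=np.array([x,y,z])-l
    B=np.array([[np.cos(p[2]),-np.sin(p[2]),0],[np.sin(p[2]),np.cos(p[2]),0],[0,0,1]])
    print('tool delta',(Rm.T@B@d).round(1))
if __name__=='__main__':
    a=list(map(float,sys.argv[1:])); goal(*a) if a else st()
E
python3 g.py -3 -50 200
```

```text
t 0.15 loc [-285.7 -625.8  219.9] yaw_x 24.06 tilt [-0.     0.001 -1.   ] F [-0.   0.  -0.4] grip 0.997 j [-1.38  0.18  1.61 -0.    1.35 -0.21]
tool delta [ 492.9 -410.4   20.6]
```

Request:
carry_out(
  targets=[
    [1, 0, 0, 0, -7],
    [1, 0, 0, 0, -7],
    [1, 0, 0, 0, -7],
    [1, 0, 0, 0, -7],
    [1, 0, 0, 0, -7],
  ],
)

```text
time_s: 0.57
ee_pos: [0.2206, -0.5307, 0.2202]
tool_rot: [0.875, 0.484, 0.0, -0.0]
ft_force: [0.5, -0.1, -0.0]
grip_width: 0.299
```

Request:
carry_out(
  targets=[
    [1, 0, 0, 0, -7],
    [1, 0, 0, 0, -7],
    [1, 0, 0, 0, -7],
    [1, 0, 0, 0, -7],
    [1, 0, 0, 0, -2.9],
  ],
)

```text
time_s: 0.98
ee_pos: [0.2206, -0.5307, 0.2202]
tool_rot: [0.714, 0.7, 0.0, -0.0]
ft_force: [0.1, 0.6, -0.7]
grip_width: -0.002
```

```bash
python3 g.py -3 -50 200
```

```text
t 0.98 loc [-285.7 -625.9  220.2] yaw_x 90.32 tilt [-0.     0.001 -1.   ] F [ 0.   0.6 -0.7] grip -0.002 j [-1.38  0.18  1.61  0.    1.35 -1.36]
tool delta [574.3 286.   20.6]
```

Request:
carry_out(
  targets=[
    [1, 32, 16, 0, 0],
    [1, 32, 16, 0, 0],
    [1, 32, 16, 0, 0],
    [1, 32, 16, 0, 0],
    [1, 32, 16, 0, 0],
  ],
)

```text
time_s: 1.4
ee_pos: [0.3052, -0.3715, 0.2202]
tool_rot: [0.717, 0.697, 0.0, -0.0]
ft_force: [0.5, -0.2, -0.0]
grip_width: 0.002
```

Request:
carry_out(
  targets=[
    [1, 32, 16, 0, 0],
    [1, 32, 16, 0, 0],
    [1, 32, 16, 0, 0],
    [1, 32, 16, 0, 0],
    [1, 32, 16, 0, 0],
  ],
)

```text
time_s: 1.82
ee_pos: [0.3895, -0.2137, 0.2205]
tool_rot: [0.717, 0.697, 0.0, 0.0]
ft_force: [0.6, -0.1, -0.2]
grip_width: 0.002
```

Request:
carry_out(
  targets=[
    [1, 32, 16, 0, 0],
    [1, 32, 16, 0, 0],
    [1, 32, 16, 0, 0],
    [1, 32, 16, 0, 0],
    [1, 32, 16, 0, 0],
  ],
)

```text
time_s: 2.23
ee_pos: [0.4738, -0.0558, 0.2206]
tool_rot: [0.717, 0.698, -0.0, 0.0]
ft_force: [0.7, 0.0, -0.3]
grip_width: -0.002
```

Request:
carry_out(
  targets=[
    [1, 32, 16, 0, 0],
    [1, 32, 16, 0, 0],
    [1, 24, 14, 10, 0],
    [1, 0, 0, 10, 0],
    [1, 0, 0, 0, 0],
  ],
)

```text
time_s: 2.65
ee_pos: [0.5204, 0.0306, 0.1981]
tool_rot: [0.715, 0.699, -0.001, -0.002]
ft_force: [-0.9, 0.6, 0.2]
grip_width: -0.002
```

```bash
python3 g.py -3 -50 103; python3 -c "
from rig import manip;import cv2
cv2.imwrite('pics/w1.png',manip.snapshot('wrist'));cv2.imwrite('pics/s1.png',manip.snapshot('scene'))"
```

```text
t 2.65 loc [ -0.7 -57.  198.1] yaw_x 90.14 tilt [-0.004  0.    -1.   ] F [-0.9  0.6  0.2] grip -0.002 j [-0.17  0.09  1.76 -0.    1.3  -0.15]
tool delta [ 6.9 -1.9 95.1]
```

View pics/w1.png

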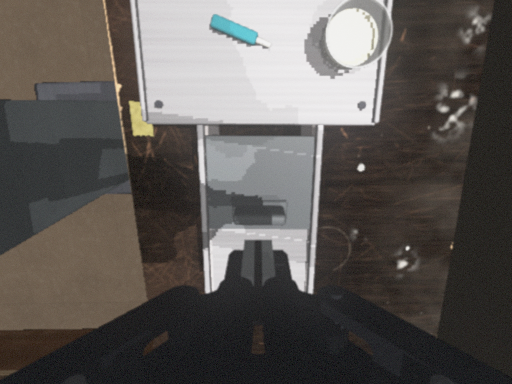

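View pics/s1.png

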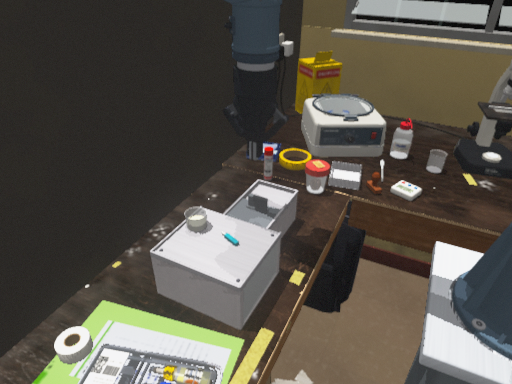

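The wrist view has the lancet at about (238,29), the ledge edge at row ~124, and the tab near (260,213). I'll cross-check the positions.

Run:
```python
from g import *
c=manip.get_calibration('wrist')
def loc(P):
    cc,s=np.cos(p[2]),np.sin(p[2]);d=P[:,:2]-p[:2];return (np.c_[cc*d[:,0]+s*d[:,1],-s*d[:,0]+cc*d[:,1]]*1000).round(1)
for n,u,z in [('cornerL',(146,125),.105),('cornerR',(380,125),.105),('edge',(260,125),.1),('tip',(270,45),.104),('blunt',(212,20),.104),('cupbot c',(350,52),.1),('tabtop far',(262,204),.11),('tabtop near',(262,222),.11),('coverfar',(262,137),.08),('cov near',(262,229),.08),('tabx',(234,210),.11),('tabx2',(287,210),.11)]:
    print(n,loc(back(c,u,z)))
im=manip.snapshot('wrist');cv2.imwrite('pics/w1z.png',cv2.resize(im[100:290,180:340],None,fx=3.1,fy=3.1,interpolation=cv2.INTER_CUBIC))
```

```text
cornerL [[-86.8  -1.3]]
cornerR [[92.8 -1.4]]
edge [[ 0.8 -1.7]]
tip [[ 7.9 54.7]]
blunt [[-33.1  70.8]]
cupbot c [[66.8 50.6]]
tabtop far [[  2.5 -63.5]]
tabtop near [[  2.6 -79.1]]
coverfar [[  2.6 -13.1]]
cov near [[  2.9 -97.8]]
tabx [[-20.3 -68.7]]
tabx2 [[ 22.9 -68.6]]
```

View pics/w1z.png

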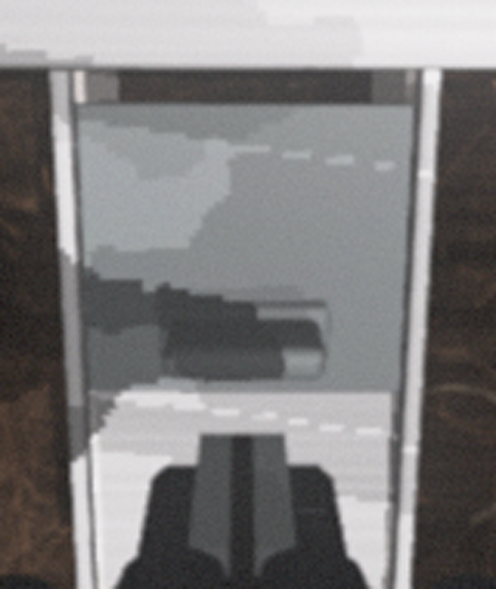

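Request:
carry_out(
  targets=[
    [1, 12, 2, 0, 0],
    [1, 0, 0, 25, 0],
    [1, 0, 0, 30, 0],
    [1, 0, 0, 25, 0],
    [1, 0, 0, 15, 0],
  ],
)

```text
time_s: 3.22
ee_pos: [0.5228, 0.041, 0.1036]
tool_rot: [0.717, 0.697, -0.001, -0.001]
ft_force: [0.0, 0.3, 0.1]
grip_width: -0.002
```

Request:
carry_out(
  targets=[
    [1, 0, 0, 0, 0],
    [1, 0, 0, 0, 0],
    [1, -5, 0, 0, 0],
    [1, -5, 0, 0, 0],
    [1, -5, 0, 0, 0],
  ],
)

```text
time_s: 3.63
ee_pos: [0.5249, 0.0253, 0.1073]
tool_rot: [0.717, 0.698, 0.001, 0.001]
ft_force: [0.0, -0.3, 0.3]
grip_width: -0.003
```

```bash
python3 g.py
```

```text
t 3.63 loc [  3.9 -62.1 107.3] yaw_x 89.96 tilt [ 0.003 -0.001 -1.   ] F [ 0.  -0.3  0.3] grip -0.003 j [-0.18  0.2   1.83 -0.    1.11 -0.15]
```

Request:
carry_out(
  targets=[
    [1, -6, -1, 3, 0],
    [1, -6, 0, 0, 0],
    [1, -6, 0, 0, 0],
    [1, -6, 0, 0, 0],
    [1, -6, 0, 0, 0],
  ],
)

```text
time_s: 4.05
ee_pos: [0.5219, -0.0046, 0.1026]
tool_rot: [0.717, 0.697, 0.0, 0.0]
ft_force: [-0.4, 0.5, 0.5]
grip_width: -0.003
```

```bash
python3 g.py
```

```text
t 4.05 loc [  1.7 -92.1 102.6] yaw_x 89.95 tilt [ 0.  0. -1.] F [-0.4  0.5  0.5] grip -0.003 j [-0.24  0.2   1.84  0.    1.1  -0.21]
```

Request:
carry_out(
  targets=[
    [1, -6, 0, 0, 0],
    [1, -6, 0, 0, 0],
    [1, -6, 0, 0, 0],
    [1, -6, 0, 0, 0],
    [1, 0, 0, 0, 0],
  ],
)

```text
time_s: 4.47
ee_pos: [0.5213, -0.029, 0.1026]
tool_rot: [0.717, 0.697, -0.0, 0.0]
ft_force: [-0.2, 0.4, 1.3]
grip_width: 0.001
```

```bash
python3 g.py
```

```text
t 4.47 loc [   1.8 -116.5  102.6] yaw_x 89.91 tilt [ 0. -0. -1.] F [-0.2  0.4  1.3] grip 0.001 j [-0.28  0.21  1.84 -0.    1.1  -0.26]
```

Request:
carry_out(
  targets=[
    [1, -5, 0, 0, 0],
    [1, -5, 0, 0, 0],
    [1, -4, 0, 0, 0],
    [1, -3, 0, 0, 0],
    [1, -2, 0, 0, 0],
  ],
)

```text
time_s: 4.88
ee_pos: [0.5208, -0.0473, 0.1026]
tool_rot: [0.717, 0.697, 0.0, 0.0]
ft_force: [0.1, 0.3, 0.6]
grip_width: -0.001
```

```bash
python3 g.py;  python3 -c "
from rig import manip;import cv2
cv2.imwrite('pics/w2.png',manip.snapshot('wrist'))"
```

```text
t 4.88 loc [   1.7 -134.8  102.6] yaw_x 89.95 tilt [ 0. -0. -1.] F [0.1 0.3 0.6] grip -0.001 j [-0.32  0.21  1.84 -0.    1.1  -0.29]
```

View pics/w2.png

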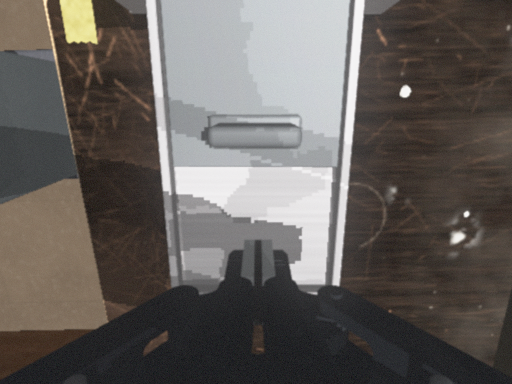

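Run:
```python
from g import *
st()
c=manip.get_calibration('wrist')
print(c['eye'],manip.observe()['ee_pos'])
def loc(P):
    cc,s=np.cos(p[2]),np.sin(p[2]);d=P[:,:2]-p[:2];return (np.c_[cc*d[:,0]+s*d[:,1],-s*d[:,0]+cc*d[:,1]]*1000).round(1)
for n,u,z in [('tabtop far',(255,122),.11),('tabfar',(255,115),.084),('cov near',(255,166),.08)]:
    print(n,loc(back(c,u,z)))
for dz in (0,.011):
  o=manip.observe()['ee_pos']-[0,0,dz];print(proj(c,o))
im=manip.snapshot('scene');cv2.imwrite('pics/s2.png',im)
cv2.imwrite('pics/s2z.png',cv2.resize(im[60:260,180:340],None,fx=3,fy=3,interpolation=cv2.INTER_CUBIC))
```

```text
t 4.93 loc [   1.7 -135.   102.6] yaw_x 89.95 tilt [ 0. -0. -1.] F [-0.6 -0.5  0.1] grip -0.0 j [-0.32  0.21  1.84 -0.    1.1  -0.29]
[0.52242082 0.02663229 0.25431023] [ 0.52078032 -0.04747647  0.10261279]
tabtop far [[  0.1 -69.3]]
tabfar [[ -0.1 -67.3]]
cov near [[ -0.3 -95.3]]
[[258.61902885 247.94903326]]
[[258.58059539 239.29313733]]
```

View pics/s2z.png

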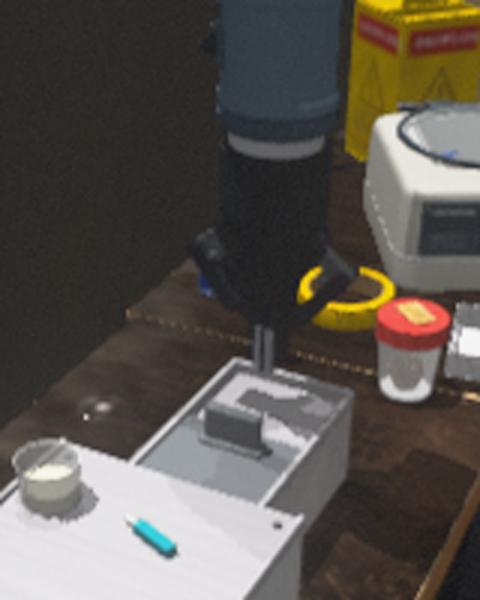

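Run:
```python
from g import *
S=manip.get_calibration('scene')
print(proj(S,[[.5208,-.0475,.0916],[.5208,-.0475,.1026],[.5204,.0306,.187],[.52,.01,.11]]))
# candidate positions for observed tip px (267.5,184)
for z in (.09,.11,.13,.15): print(z,back(S,(267.5,184),z),back(S,(252,158),z+.095))
for n in ('top','scene'): cv2.imwrite(f'pics/{n}3.png',manip.snapshot(n))
```

```text
[[268.20618107 190.21940244]
 [268.35873444 186.08683169]
 [253.70459153 168.24858897]
 [257.75545179 195.91969223]]
0.09 [[ 0.5343437  -0.07387101  0.09      ]] [[ 0.54425912 -0.01039565  0.185     ]]
0.11 [[ 0.52144384 -0.04367346  0.11      ]] [[0.5274235  0.02422269 0.205     ]]
0.13 [[ 0.50854399 -0.01347592  0.13      ]] [[0.51058788 0.05884103 0.225     ]]
0.15 [[0.49564413 0.01672162 0.15      ]] [[0.49375226 0.09345936 0.245     ]]
```

View pics/top3.png

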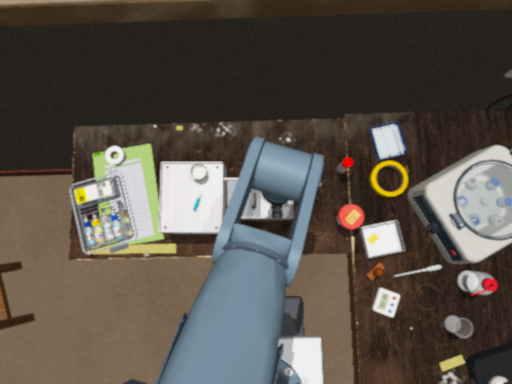

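The cover did not move. The image suggests the tips are higher than I assumed and passed above the tab. I'll check the real height by fitting the wrist camera pose to the box.

Run:
```python
import cv2
im=cv2.imread('pics/w2.png');cv2.imwrite('pics/w2z.png',cv2.resize(im[0:290,130:390],None,fx=2,fy=2,interpolation=cv2.INTER_CUBIC))
im=cv2.imread('pics/w1.png');cv2.imwrite('pics/w1y.png',cv2.resize(im[0:290,110:400],None,fx=2,fy=2,interpolation=cv2.INTER_CUBIC))
im=cv2.imread('pics/scene3.png');cv2.imwrite('pics/s3z.png',cv2.resize(im[150:250,210:310],None,fx=6,fy=6,interpolation=cv2.INTER_CUBIC))
```

```text
(no output)
```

View pics/w1y.png

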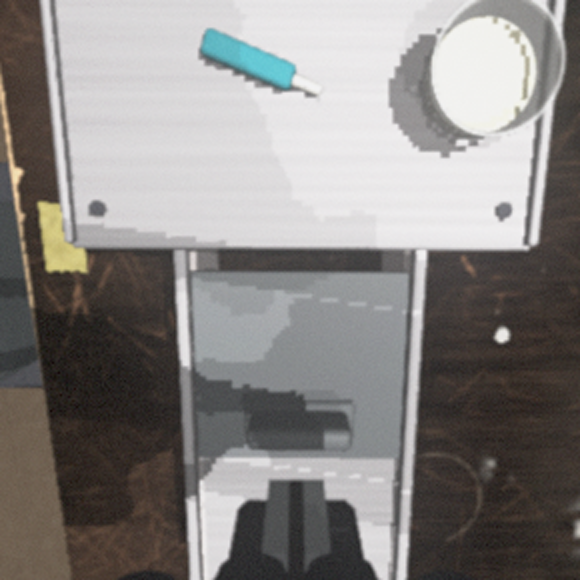

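View pics/s3z.png

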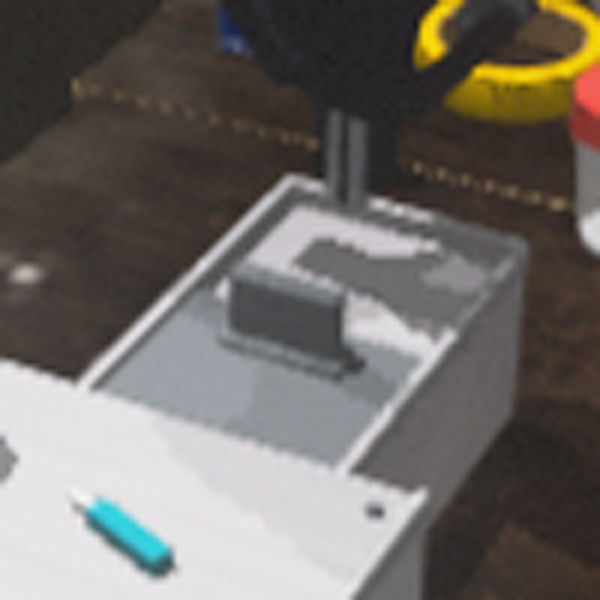

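Request:
carry_out(
  targets=[
    [1, 0, 0, 5, 0],
    [1, 0, 0, 5, 0],
    [1, 0, 0, 0, 0],
  ],
)

```text
time_s: 5.33
ee_pos: [0.5198, -0.0464, 0.0912]
tool_rot: [0.716, 0.698, -0.0, -0.001]
ft_force: [-0.2, 0.6, 0.4]
grip_width: -0.005
```

Run:
```python
from g import *
st()
a=manip.snapshot('wrist');b=manip.snapshot('scene')
a=cv2.resize(a[90:300,130:390],None,fx=2,fy=2,interpolation=cv2.INTER_CUBIC)
b=cv2.resize(b[160:230,220:300],None,fx=6,fy=6,interpolation=cv2.INTER_CUBIC)
cv2.imwrite('pics/a4.png',a);cv2.imwrite('pics/b4.png',b)
```

```text
t 5.33 loc [   0.7 -133.9   91.2] yaw_x 89.98 tilt [-0.002  0.001 -1.   ] F [-0.3  0.6  0.4] grip -0.005 j [-0.32  0.22  1.84  0.    1.08 -0.29]
```

View pics/a4.png

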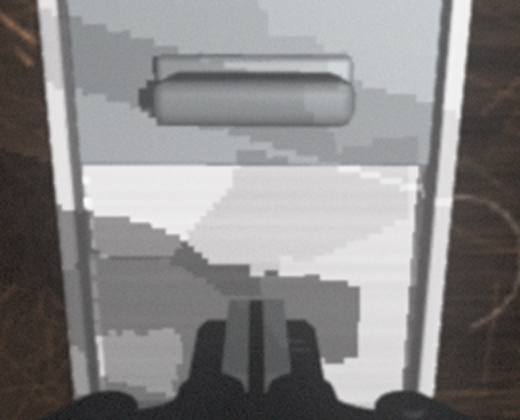

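View pics/b4.png

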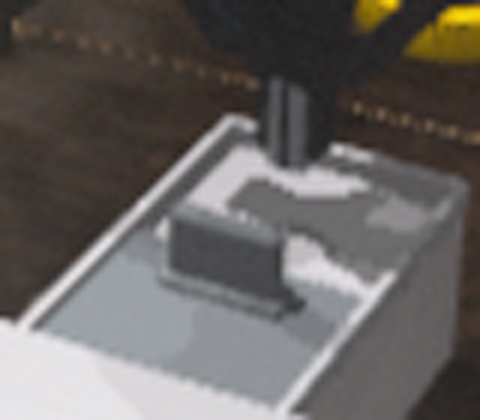

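Run:
```python
from g import *
S=manip.get_calibration('scene');c=manip.get_calibration('wrist')
for z in (.08,.085,.09,.095,.10,.105):
  print(z,proj(S,[[.52,-.0465,z],[.52,-.0355,z]]).round(1).tolist(),'wrist',proj(c,[[.52,-.0465,z],[.52,-.0355,z]]).round(1).tolist())
print(proj(S,[[.52+.022,.0875-.072,.11],[.50,.0875-.072,.11]]))
```

```text
0.08 [[268.2, 194.8], [266.2, 197.2]] wrist [[258.1, 238.4], [257.6, 220.3]]
0.085 [[268.3, 193.0], [266.3, 195.3]] wrist [[258.1, 242.1], [257.5, 223.6]]
0.09 [[268.3, 191.1], [266.3, 193.5]] wrist [[258.0, 246.1], [257.5, 227.1]]
0.095 [[268.4, 189.2], [266.4, 191.6]] wrist [[258.0, 250.3], [257.5, 230.8]]
0.1 [[268.5, 187.4], [266.5, 189.7]] wrist [[258.0, 254.7], [257.4, 234.7]]
0.105 [[268.5, 185.5], [266.5, 187.8]] wrist [[258.0, 259.5], [257.4, 238.9]]
[[247.31979558 194.62816509]
 [265.2625976  199.56990557]]
```

Request:
carry_out(
  targets=[
    [1, 0, 0, 3, 0],
    [1, 0, 0, 3, 0],
    [1, 0, 0, 2, 0],
    [1, 0, 0, 0, 0],
  ],
)

```text
time_s: 5.77
ee_pos: [0.5204, -0.0467, 0.084]
tool_rot: [0.717, 0.698, -0.0, -0.0]
ft_force: [0.6, -0.0, 0.6]
grip_width: -0.001
```

Run:
```python
from g import *
st()
a=manip.snapshot('wrist');b=manip.snapshot('scene')
a=cv2.resize(a[90:300,130:390],None,fx=2,fy=2,interpolation=cv2.INTER_CUBIC)
b=cv2.resize(b[160:230,220:300],None,fx=6,fy=6,interpolation=cv2.INTER_CUBIC)
cv2.imwrite('pics/a5.png',np.hstack([a,b]) if a.shape==b.shape else b);
cv2.imwrite('pics/a5w.png',a)
```

```text
t 5.77 loc [   1.3 -134.3   84. ] yaw_x 89.96 tilt [-0.001  0.    -1.   ] F [ 0.6 -0.   0.6] grip -0.001 j [-0.32  0.24  1.85  0.    1.06 -0.29]
```

View pics/a5.png

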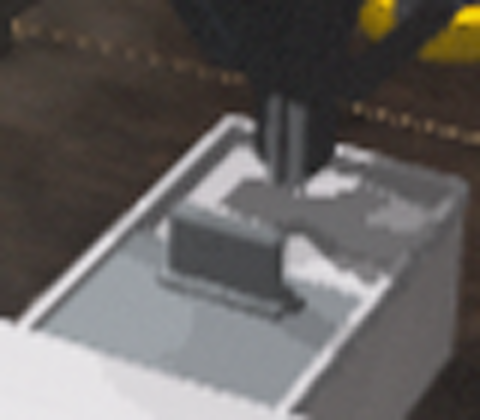

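Request:
carry_out(
  targets=[
    [1, 0, 0, -30, 0],
    [1, 0, 0, -15, 0],
    [1, 30, 0, 0, 0],
    [1, 30, 0, 0, 0],
    [1, 30, 0, 0, 0],
  ],
)

```text
time_s: 6.28
ee_pos: [0.5236, 0.0436, 0.1304]
tool_rot: [0.717, 0.697, 0.0, 0.001]
ft_force: [1.5, 0.7, 0.6]
grip_width: -0.002
```

Request:
carry_out(
  targets=[
    [1, 0, 0, 0, 0],
    [1, 0, 0, 20, 0],
    [1, 0, 0, 15, 0],
    [1, 0, 0, 11, 0],
    [1, 0, 0, 0, 0],
  ],
)

```text
time_s: 6.7
ee_pos: [0.5213, 0.0431, 0.0812]
tool_rot: [0.717, 0.698, -0.001, -0.002]
ft_force: [-1.0, -0.5, 0.2]
grip_width: 0.002
```

Run:
```python
from g import *
st()
a=manip.snapshot('wrist');b=manip.snapshot('scene')
a=cv2.resize(a[90:300,130:390],None,fx=2,fy=2,interpolation=cv2.INTER_CUBIC)
b=cv2.resize(b[150:250,210:310],None,fx=5,fy=5,interpolation=cv2.INTER_CUBIC)
cv2.imwrite('pics/b6.png',b);
```

```text
t 6.7 loc [ -0.2 -44.5  81.2] yaw_x 89.96 tilt [-0.004  0.001 -1.   ] F [-1.  -0.6  0.2] grip 0.002 j [-0.14  0.24  1.84 -0.    1.06 -0.12]
```

View pics/b6.png

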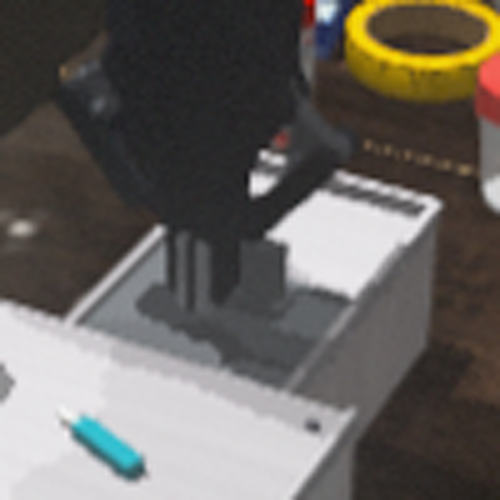

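Request:
carry_out(
  targets=[
    [1, -6, 0, 0, 0],
    [1, -6, 0, 0, 0],
    [1, -6, 0, 0, 0],
    [1, -6, 0, 0, 0],
    [1, -6, 0, 0, 0],
  ],
)

```text
time_s: 7.22
ee_pos: [0.5228, 0.0123, 0.0842]
tool_rot: [0.717, 0.697, 0.0, 0.0]
ft_force: [1.0, 1.7, 1.7]
grip_width: -0.0
```

```bash
python3 g.py
```

```text
t 7.22 loc [  2.2 -75.1  84.2] yaw_x 89.94 tilt [ 0.001  0.    -1.   ] F [0.9 1.8 1.7] grip -0.0 j [-0.2   0.23  1.85  0.    1.06 -0.18]
```

Request:
carry_out(
  targets=[
    [1, -6, 0, 0, 0],
    [1, -6, 0, 0, 0],
    [1, -6, 0, 0, 0],
    [1, -6, 0, 0, 0],
    [1, -6, 0, 0, 0],
  ],
)

```text
time_s: 7.63
ee_pos: [0.5215, -0.0175, 0.0836]
tool_rot: [0.717, 0.698, -0.0, -0.0]
ft_force: [0.9, 1.0, 1.0]
grip_width: -0.002
```

Run:
```python
from g import *
st()
a=manip.snapshot('wrist')
cv2.imwrite('pics/w7.png',a);
```

```text
t 7.63 loc [   1.6 -105.    83.6] yaw_x 89.96 tilt [-0.  0. -1.] F [0.8 1.1 1. ] grip -0.002 j [-0.26  0.23  1.85  0.    1.06 -0.23]
```

View pics/w7.png

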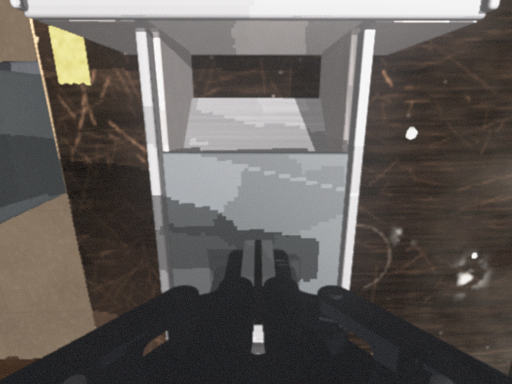

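Contact: about 1–2 N, the cover is opening and the chute is visible. I'll continue to the stop.

Request:
carry_out(
  targets=[
    [1, -6, 0, 0, 0],
    [1, -6, 0, 0, 0],
    [1, -6, 0, 0, 0],
    [1, -4, 0, 0, 0],
    [1, -2, 0, 0, 0],
  ],
)

```text
time_s: 8.1
ee_pos: [0.5207, -0.0415, 0.0835]
tool_rot: [0.717, 0.697, -0.0, -0.0]
ft_force: [0.2, 0.9, 0.7]
grip_width: 0.002
```

Request:
carry_out(
  targets=[
    [1, -2, 0, 0, 0],
    [1, -2, 0, 0, 0],
    [1, -1, 0, 0, 0],
  ],
)

```text
time_s: 8.35
ee_pos: [0.5205, -0.046, 0.0835]
tool_rot: [0.717, 0.698, -0.0, -0.0]
ft_force: [-1.0, 1.5, -0.2]
grip_width: 0.0
```

Request:
carry_out(
  targets=[
    [1, -2, 0, 0, 0],
    [1, -1, 0, 0, 0],
    [1, -1, 0, 0, 0],
  ],
)

```text
time_s: 8.6
ee_pos: [0.5205, -0.0479, 0.0835]
tool_rot: [0.717, 0.697, 0.001, -0.001]
ft_force: [-0.4, 13.6, 3.2]
grip_width: 0.003
```

```bash
python3 g.py
```

```text
t 8.6 loc [   1.4 -135.4   83.5] yaw_x 89.94 tilt [-0.     0.004 -1.   ] F [-0.8 13.6  3.2] grip 0.003 j [-0.32  0.24  1.85  0.    1.06 -0.3 ]
```

Request:
carry_out(
  targets=[
    [1, 8, 0, 0, 0],
    [1, 0, 0, -30, 0],
    [1, 0, 0, -40, 0],
    [1, 20, 0, -30, 0],
    [0.55, 30, 0, 0, 0],
  ],
)

```text
time_s: 9.02
ee_pos: [0.5269, 0.0059, 0.1911]
tool_rot: [0.718, 0.696, 0.003, 0.006]
ft_force: [2.6, -0.2, 0.4]
grip_width: 0.125
```

Request:
carry_out(
  targets=[
    [0.55, 35, -4, 0, 0],
    [0.55, 35, -4, 0, 0],
    [0.55, 35, -4, 0, 0],
    [0.55, 35, -4, 0, 0],
    [0.55, 30, -3, 0, 0],
  ],
)

```text
time_s: 9.43
ee_pos: [0.5074, 0.1807, 0.1839]
tool_rot: [0.716, 0.698, 0.0, 0.0]
ft_force: [1.1, -0.7, -0.1]
grip_width: 0.223
```

Request:
carry_out(
  targets=[
    [0.55, 0, 0, 0, 0],
    [0.55, 0, 0, 0, 0],
  ],
)

```text
time_s: 9.6
ee_pos: [0.5075, 0.1799, 0.1837]
tool_rot: [0.715, 0.699, -0.0, 0.0]
ft_force: [-0.6, -1.0, 0.1]
grip_width: 0.223
```

Run:
```python
from g import *
goal(-18,100,120)
for n in ('scene','top'): 
  cv2.imwrite(f'pics/{n}8.png',manip.snapshot(n))
b=cv2.imread('pics/scene8.png')
cv2.imwrite('pics/b8.png',cv2.resize(b[100:300,120:320],None,fx=3,fy=3,interpolation=cv2.INTER_CUBIC))
```

```text
t 9.6 loc [-17.5  92.  183.7] yaw_x 90.17 tilt [ 0.001 -0.001 -1.   ] F [-0.6 -1.   0.1] grip 0.223 j [ 0.12  0.14  1.74 -0.    1.27  0.14]
tool delta [ 8.  -0.5 63.6]
```

View pics/b8.png

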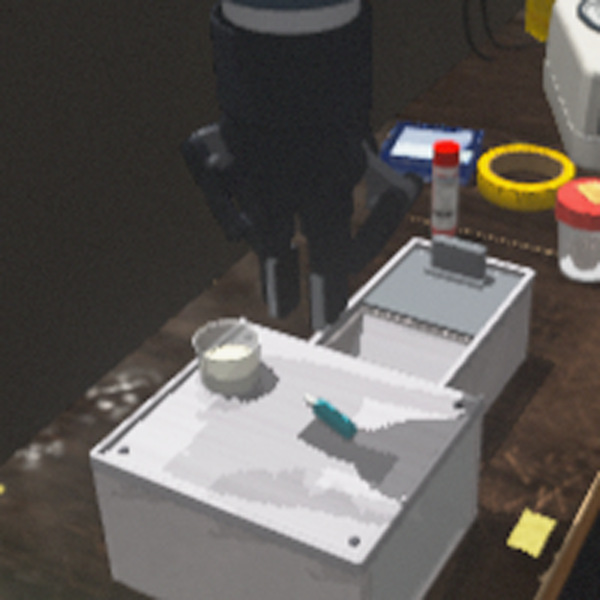

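View pics/top8.png

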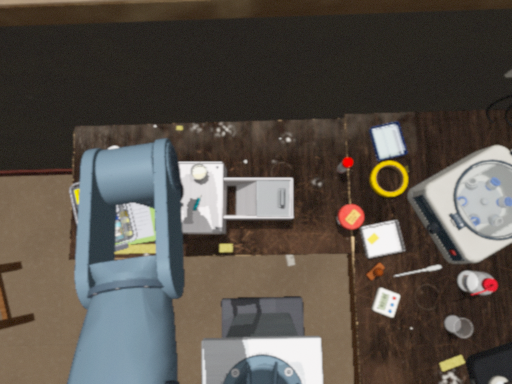

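Request:
carry_out(
  targets=[
    [0.55, 8, 0, 0, 0],
    [0.55, 0, 0, 30, 0],
    [0.55, 0, 0, 30, 0],
    [0.55, 0, 0, 15, 0],
    [0.55, 0, 0, 0, 0],
  ],
)

```text
time_s: 10.12
ee_pos: [0.5053, 0.1853, 0.1046]
tool_rot: [0.717, 0.697, -0.003, -0.002]
ft_force: [-0.2, -0.3, 0.5]
grip_width: 0.227
```

Run:
```python
from g import *
st()
b=manip.snapshot('scene')
cv2.imwrite('pics/b9.png',cv2.resize(b[160:280,150:290],None,fx=5,fy=5,interpolation=cv2.INTER_CUBIC))
```

```text
t 10.12 loc [-19.9  97.3 104.6] yaw_x 89.85 tilt [-0.007 -0.001 -1.   ] F [-0.2 -0.3  0.5] grip 0.227 j [ 0.13  0.24  1.79 -0.    1.12  0.16]
```

View pics/b9.png

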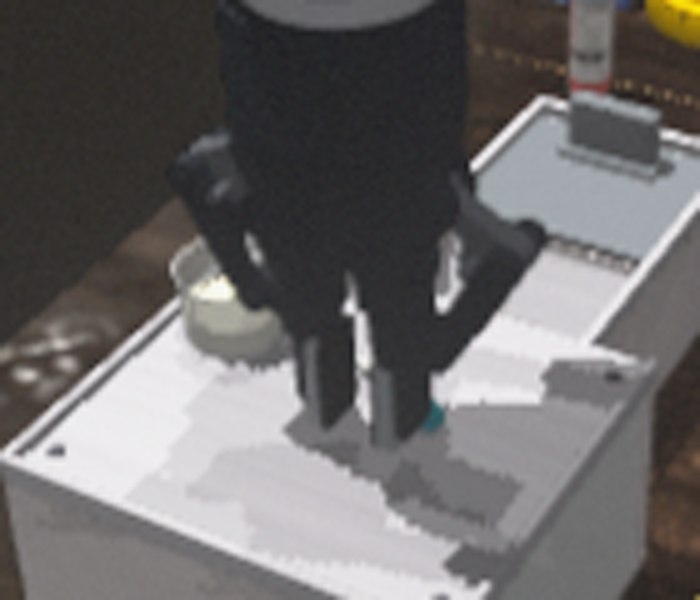

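Request:
carry_out(
  targets=[
    [0.55, 0, 0, 2, 0],
    [0.55, 0, 0, 0, 0],
  ],
)

```text
time_s: 10.33
ee_pos: [0.5093, 0.1863, 0.108]
tool_rot: [0.717, 0.697, 0.001, 0.001]
ft_force: [-0.3, 0.0, 1.0]
grip_width: 0.224
```

Request:
carry_out(
  targets=[
    [0.55, 0, 0, 2, 0],
    [0.55, 0, 0, 0, 0],
  ],
)

```text
time_s: 10.5
ee_pos: [0.5087, 0.1866, 0.1055]
tool_rot: [0.717, 0.697, 0.001, 0.001]
ft_force: [-0.7, -0.0, 0.2]
grip_width: 0.229
```

Request:
carry_out(
  targets=[
    [0.55, 0, 0, 2, 0],
    [0.55, 0, 0, 0, 0],
  ],
)

```text
time_s: 10.67
ee_pos: [0.5081, 0.1866, 0.1028]
tool_rot: [0.717, 0.698, 0.0, 0.0]
ft_force: [0.2, -0.0, 0.2]
grip_width: 0.226
```

Run:
```python
from g import *
st()
b=manip.snapshot('scene')
cv2.imwrite('pics/b10.png',cv2.resize(b[200:270,180:270],None,fx=7,fy=7,interpolation=cv2.INTER_CUBIC))
```

```text
t 10.67 loc [-17.1  98.7 102.8] yaw_x 89.97 tilt [ 0.  0. -1.] F [ 0.2 -0.   0.2] grip 0.226 j [0.13 0.24 1.79 0.   1.11 0.16]
```

View pics/b10.png

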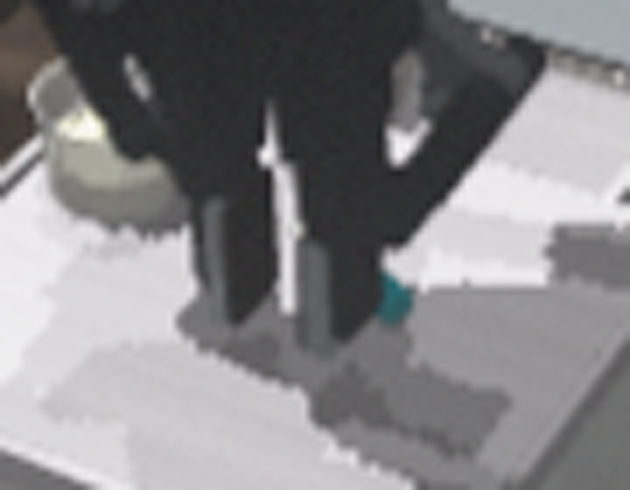

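Run:
```python
from g import *
S=manip.get_calibration('scene')
for z in (.1,.104,.108,.112,.116): print(z,proj(S,[[.49,.1976,z],[.50,.1976,z],[.515,.1976,z]]).round(1).tolist())
```

```text
0.1 [[226.7, 258.2], [221.7, 256.4], [214.2, 253.8]]
0.104 [[226.6, 256.4], [221.6, 254.7], [214.1, 252.1]]
0.108 [[226.6, 254.7], [221.5, 252.9], [214.0, 250.3]]
0.112 [[226.5, 252.9], [221.4, 251.2], [213.9, 248.6]]
0.116 [[226.4, 251.1], [221.3, 249.4], [213.8, 246.8]]
```

Request:
carry_out(
  targets=[
    [0.55, 0, 0, 2, 0],
    [0.55, 0, 0, 0, 0],
  ],
)

```text
time_s: 10.88
ee_pos: [0.5078, 0.1866, 0.1003]
tool_rot: [0.717, 0.698, -0.0, -0.0]
ft_force: [-0.4, 0.4, -0.1]
grip_width: 0.227
```

Request:
carry_out(
  targets=[
    [0.55, 0, 0, 2, 0],
    [0.55, 0, 0, 0, 0],
  ],
)

```text
time_s: 11.05
ee_pos: [0.5077, 0.1865, 0.0982]
tool_rot: [0.717, 0.698, -0.0, -0.0]
ft_force: [0.0, -0.1, 0.1]
grip_width: 0.222
```

Request:
carry_out(
  targets=[
    [0.55, 0, 0, 2, 0],
    [0.55, 0, 0, 2, 0],
    [0.55, 0, 0, 0, 0],
  ],
)

```text
time_s: 11.3
ee_pos: [0.5077, 0.1865, 0.094]
tool_rot: [0.717, 0.698, -0.0, -0.0]
ft_force: [0.2, 0.2, 0.1]
grip_width: 0.23
```

Request:
carry_out(
  targets=[
    [0.55, 0, 0, 2, 0],
    [0.55, 0, 0, 0, 0],
  ],
)

```text
time_s: 11.47
ee_pos: [0.5078, 0.1865, 0.0922]
tool_rot: [0.717, 0.698, -0.0, -0.0]
ft_force: [-0.6, 0.4, 0.6]
grip_width: 0.227
```

Request:
carry_out(
  targets=[
    [0.55, 0, 0, 2, 0],
    [0.55, 0, 0, 0, 0],
  ],
)

```text
time_s: 11.63
ee_pos: [0.5078, 0.1865, 0.0903]
tool_rot: [0.717, 0.698, -0.0, -0.0]
ft_force: [-1.6, -0.1, -0.4]
grip_width: 0.228
```

Run:
```python
from g import *
st()
b=manip.snapshot('scene')
cv2.imwrite('pics/b11.png',cv2.resize(b[200:270,180:270],None,fx=7,fy=7,interpolation=cv2.INTER_CUBIC))
```

```text
t 11.63 loc [-17.4  98.6  90.3] yaw_x 89.96 tilt [-0. -0. -1.] F [-1.6 -0.1 -0.4] grip 0.228 j [0.13 0.26 1.8  0.   1.08 0.16]
```

View pics/b11.png

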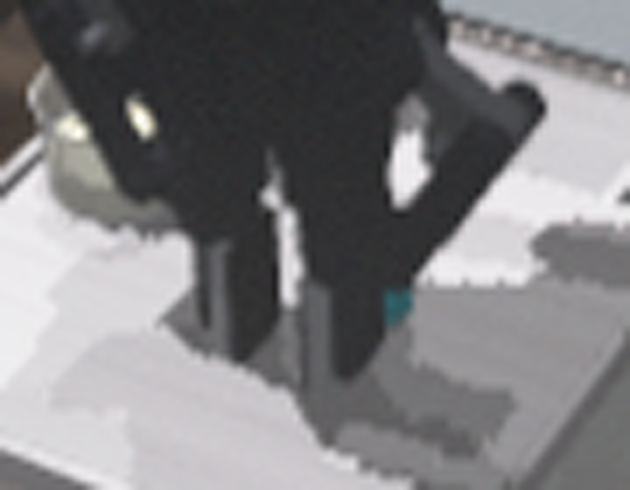

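Request:
carry_out(
  targets=[
    [0.55, 0, 0, 2, 0],
    [0.55, 0, 0, 0, 0],
  ],
)

```text
time_s: 11.85
ee_pos: [0.5083, 0.1866, 0.0895]
tool_rot: [0.716, 0.698, 0.0, 0.0]
ft_force: [-2.8, -0.1, 8.0]
grip_width: 0.23
```

Request:
carry_out(
  targets=[
    [0.55, 0, 0, 1, 0],
    [0.55, 0, 0, 0, 0],
  ],
)

```text
time_s: 12.02
ee_pos: [0.5084, 0.1866, 0.0895]
tool_rot: [0.716, 0.698, 0.0, 0.0]
ft_force: [-5.6, -1.4, 15.0]
grip_width: 0.222
```

Request:
carry_out(
  targets=[
    [0.55, 0, 0, 1, 0],
    [0.55, 0, 0, 0, 0],
  ],
)

```text
time_s: 12.18
ee_pos: [0.5084, 0.1866, 0.0894]
tool_rot: [0.716, 0.698, 0.0, 0.0]
ft_force: [-9.0, -2.2, 23.5]
grip_width: 0.227
```

Request:
carry_out(
  targets=[
    [0.55, 0, 0, 1, 0],
    [0.55, 0, 0, 0, 0],
  ],
)

```text
time_s: 12.35
ee_pos: [0.5085, 0.1866, 0.0894]
tool_rot: [0.716, 0.698, 0.0, 0.0]
ft_force: [-11.7, -2.9, 30.6]
grip_width: 0.227
```

Run:
```python
from g import *
st()
b=manip.snapshot('scene')
cv2.imwrite('pics/b12.png',cv2.resize(b[200:270,180:270],None,fx=7,fy=7,interpolation=cv2.INTER_CUBIC))
```

```text
t 12.35 loc [-16.7  98.7  89.4] yaw_x 90.0 tilt [ 0.001 -0.    -1.   ] F [-11.6  -3.2  30.6] grip 0.227 j [ 0.13  0.26  1.8  -0.    1.08  0.16]
```

View pics/b12.png

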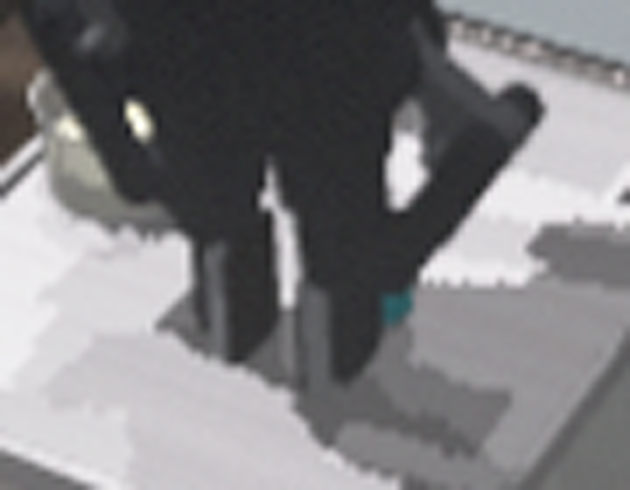

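Request:
carry_out(
  targets=[
    [0.55, 0, 0, -7, 0],
    [0.55, 0, 0, 0, 0],
    [0.55, 0, 0, 0, 0],
  ],
)

```text
time_s: 12.65
ee_pos: [0.5084, 0.1866, 0.0929]
tool_rot: [0.717, 0.698, 0.0, 0.0]
ft_force: [0.2, 0.6, 0.1]
grip_width: 0.224
```

```bash
python3 g.py
```

```text
t 12.65 loc [-16.8  98.7  92.9] yaw_x 89.96 tilt [ 0.001  0.    -1.   ] F [0.2 0.6 0.1] grip 0.224 j [0.13 0.26 1.79 0.   1.09 0.16]
```

Request:
carry_out(
  targets=[
    [0.55, -4, 0, 1, 0],
    [0.55, -4, 0, 0, 0],
    [0.55, -4, 0, 0, 0],
    [0.55, -4, 0, 0, 0],
    [0.55, -4, 0, 0, 0],
  ],
)

```text
time_s: 13.07
ee_pos: [0.5073, 0.166, 0.0912]
tool_rot: [0.717, 0.697, -0.0, -0.0]
ft_force: [0.3, -0.3, -0.2]
grip_width: 0.224
```

Request:
carry_out(
  targets=[
    [0.55, -4, 0, 0, 0],
    [0.55, -4, 0, 0, 0],
    [0.55, -4, 0, 0, 0],
    [0.55, -3, 0, 0, 0],
    [0.55, -2, 0, 0, 0],
  ],
)

```text
time_s: 13.48
ee_pos: [0.507, 0.1491, 0.0916]
tool_rot: [0.717, 0.697, 0.0, 0.0]
ft_force: [-0.6, -0.4, 0.1]
grip_width: 0.221
```

Run:
```python
from g import *
st()
for n in ('scene','top'): 
  cv2.imwrite(f'pics/{n}13.png',manip.snapshot(n))
b=cv2.imread('pics/scene13.png');a=cv2.imread('pics/top13.png')
b=cv2.resize(b[170:270,170:290],None,fx=4,fy=4,interpolation=cv2.INTER_CUBIC)
a=cv2.resize(a[150:250,150:230],None,fx=4,fy=4,interpolation=cv2.INTER_CUBIC)
cv2.imwrite('pics/b13.png',np.hstack([b,a]))
```

```text
t 13.48 loc [-17.2  61.2  91.6] yaw_x 89.94 tilt [ 0. -0. -1.] F [-0.6 -0.4  0.1] grip 0.221 j [ 0.06  0.24  1.83 -0.    1.08  0.09]
```

View pics/b13.png

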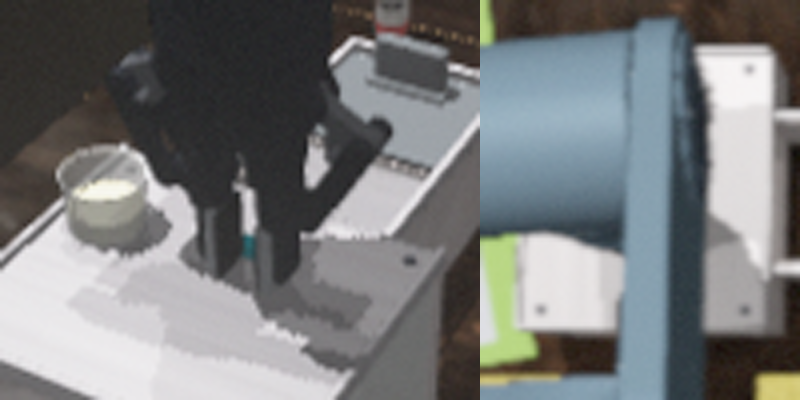

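The teal lancet shows through the finger gap, in front of the pusher. I'll keep pushing.

Request:
carry_out(
  targets=[
    [0.55, -4, 0, 0, 0],
    [0.55, -4, 0, 0, 0],
    [0.55, -4, 0, 0, 0],
    [0.55, -4, 0, 0, 0],
    [0.55, -4, 0, 0, 0],
  ],
)

```text
time_s: 14.0
ee_pos: [0.5065, 0.1291, 0.0916]
tool_rot: [0.717, 0.698, -0.0, 0.0]
ft_force: [1.0, 0.2, 0.5]
grip_width: 0.227
```

Request:
carry_out(
  targets=[
    [0.55, -4, 0, 0, 0],
    [0.55, -4, 0, 0, 0],
    [0.55, -4, 0, 0, 0],
    [0.55, -3, 0, 0, 0],
    [0.55, -2, 0, 0, 0],
  ],
)

```text
time_s: 14.42
ee_pos: [0.506, 0.1121, 0.0916]
tool_rot: [0.717, 0.697, -0.0, 0.0]
ft_force: [0.0, 0.5, -0.1]
grip_width: 0.228
```

Run:
```python
from g import *
st()
for n in ('scene','wrist'): 
  cv2.imwrite(f'pics/{n}14.png',manip.snapshot(n))
b=cv2.imread('pics/scene14.png');a=cv2.imread('pics/wrist14.png')
b=cv2.resize(b[170:270,190:290],None,fx=4,fy=4,interpolation=cv2.INTER_CUBIC)
a=cv2.resize(a[184:384,150:350],None,fx=2,fy=2,interpolation=cv2.INTER_CUBIC)
cv2.imwrite('pics/b14.png',np.hstack([b,a]))
```

```text
t 14.42 loc [-17.2  24.2  91.6] yaw_x 89.95 tilt [ 0. -0. -1.] F [ 0.   0.5 -0.1] grip 0.228 j [-0.01  0.21  1.85 -0.    1.07  0.02]
```

View pics/b14.png

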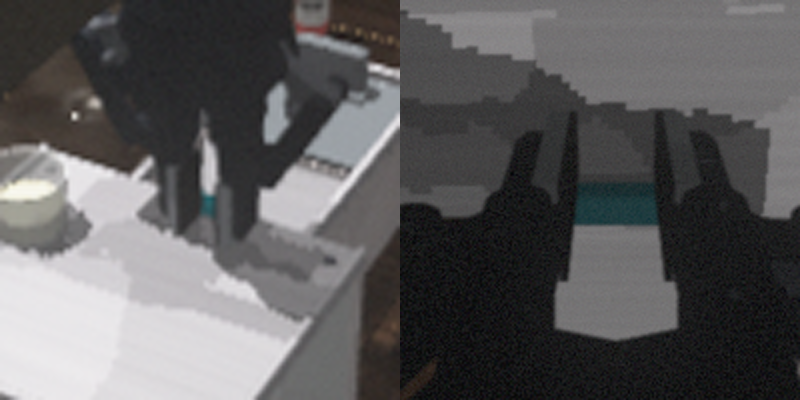

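Request:
carry_out(
  targets=[
    [0.55, -4, 0, 0, 0],
    [0.55, -4, 0, 0, 0],
    [0.55, -4, 0, 0, 0],
    [0.55, -4, 0, 0, 0],
    [0.55, -4, 0, 0, 0],
  ],
)

```text
time_s: 14.93
ee_pos: [0.5054, 0.0921, 0.0916]
tool_rot: [0.717, 0.698, -0.0, 0.0]
ft_force: [-0.7, -0.4, -0.5]
grip_width: 0.226
```

Request:
carry_out(
  targets=[
    [0.55, -4, 0, 0, 0],
    [0.55, -3, 0, 0, 0],
    [0.55, 0, 0, 0, 0],
    [0.55, 0, 0, 0, 0],
  ],
)

```text
time_s: 15.27
ee_pos: [0.5053, 0.0854, 0.0916]
tool_rot: [0.717, 0.697, 0.0, -0.0]
ft_force: [-0.1, 0.1, 0.4]
grip_width: 0.226
```

Run:
```python
from g import *
st()
for n in ('scene','wrist'): 
  cv2.imwrite(f'pics/{n}15.png',manip.snapshot(n))
b=cv2.imread('pics/scene15.png');a=cv2.imread('pics/wrist15.png')
b=cv2.resize(b[160:260,200:300],None,fx=4,fy=4,interpolation=cv2.INTER_CUBIC)
a=cv2.resize(a[184:384,150:350],None,fx=2,fy=2,interpolation=cv2.INTER_CUBIC)
cv2.imwrite('pics/b15.png',np.hstack([b,a]))
```

```text
t 15.27 loc [-17.2  -2.6  91.6] yaw_x 89.94 tilt [-0.  0. -1.] F [-0.1  0.1  0.4] grip 0.226 j [-0.06  0.2   1.87  0.    1.07 -0.04]
```

View pics/b15.png

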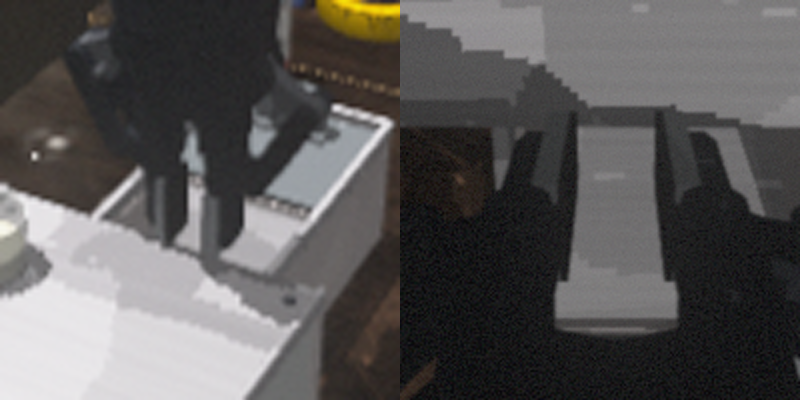

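The lancet has gone over the edge. I'll raise the arm and check.

Request:
carry_out(
  targets=[
    [1, 0, 0, -30, 0],
    [1, 0, 0, -40, 0],
    [1, -30, 4, -30, 0],
    [1, -30, 4, 0, 0],
    [1, -30, 4, 0, 0],
  ],
)

```text
time_s: 15.78
ee_pos: [0.5166, -0.0047, 0.1939]
tool_rot: [0.716, 0.698, 0.002, 0.002]
ft_force: [-0.3, -0.1, -1.4]
grip_width: 0.001
```

Request:
carry_out(
  targets=[
    [1, -30, 4, 0, 0],
    [1, -30, 2, 0, 0],
    [1, -28, 0, 0, 0],
    [1, 0, 0, 0, 0],
    [1, 0, 0, 0, 0],
  ],
)

```text
time_s: 16.2
ee_pos: [0.5184, -0.0932, 0.1908]
tool_rot: [0.717, 0.697, 0.0, -0.0]
ft_force: [-0.5, 1.6, 0.3]
grip_width: 0.001
```

Run:
```python
from g import *
goal(0,-180,82)
for n in ('scene','wrist','top'): 
  cv2.imwrite(f'pics/{n}16.png',manip.snapshot(n))
```

```text
t 16.2 loc [   0.5 -180.8  190.8] yaw_x 89.82 tilt [-0.  0. -1.] F [-0.6  1.6  0.3] grip 0.001 j [-0.4   0.1   1.76  0.    1.28 -0.37]
tool delta [  0.7  -0.5 108.8]
```

View pics/wrist16.png

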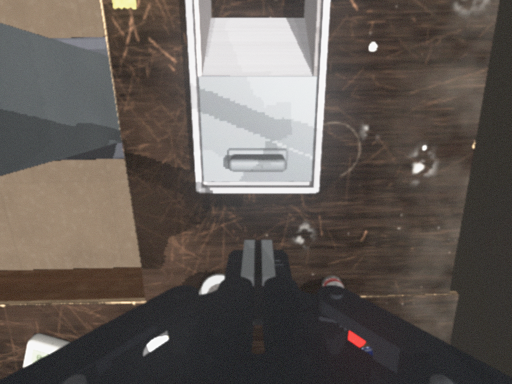

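View pics/scene16.png

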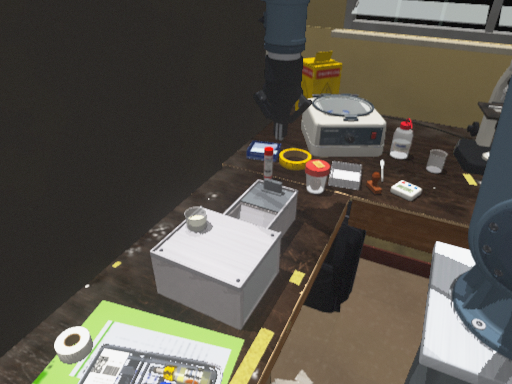

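View pics/top16.png

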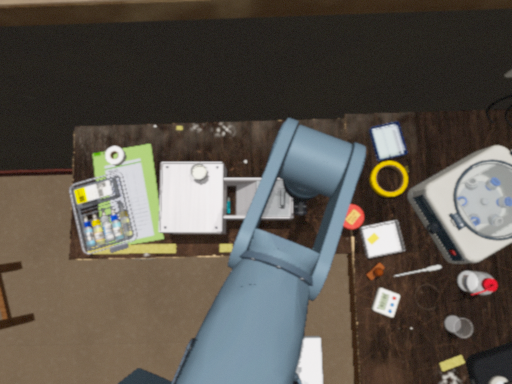

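Run:
```python
from g import *
b=cv2.imread('pics/top16.png')
cv2.imwrite('pics/b16.png',cv2.resize(b[160:240,200:280],None,fx=7,fy=7,interpolation=cv2.INTER_CUBIC))
T=manip.get_calibration('top')
for z in (.08,.06,.04,.02):
  P=back(T,(228,205),z);print(z,P[0][:2]-np.array(p[:2]))
```

```text
0.08 [-0.01904213 -0.01277262]
0.06 [-0.01689151 -0.01101917]
0.04 [-0.01474089 -0.00926572]
0.02 [-0.01259027 -0.00751227]
```

View pics/b16.png

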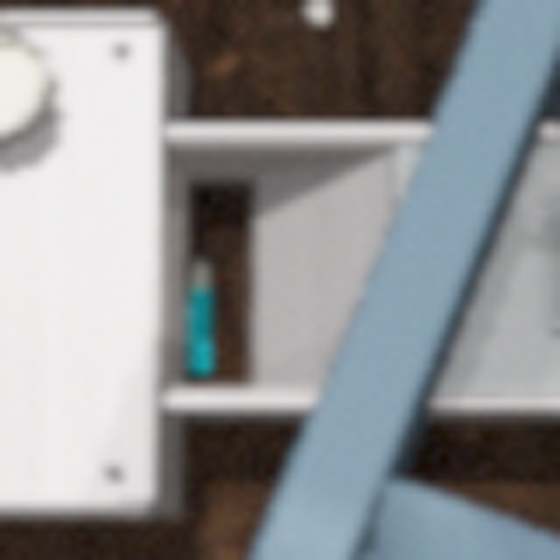

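The lancet lies at the bottom of the chute, top view (228,205). Next I'll shut the cover from the far side of the tab.

Request:
carry_out(
  targets=[
    [1, 0, 0, 30, 0],
    [1, 0, 0, 30, 0],
    [1, 0, 0, 25, 0],
    [1, 0, 0, 10, 0],
    [1, 0, 0, 0, 0],
  ],
)

```text
time_s: 16.77
ee_pos: [0.5164, -0.0902, 0.0933]
tool_rot: [0.716, 0.698, -0.001, -0.003]
ft_force: [-0.2, -0.3, 0.4]
grip_width: -0.003
```

Request:
carry_out(
  targets=[
    [1, 0, 0, 6, 0],
    [1, 0, 0, 6, 0],
    [1, 0, 0, 0, 0],
    [1, 0, 0, 0, 0],
  ],
)

```text
time_s: 17.1
ee_pos: [0.5189, -0.0923, 0.0846]
tool_rot: [0.716, 0.698, 0.0, 0.001]
ft_force: [0.7, -0.0, 0.1]
grip_width: -0.004
```

```bash
python3 g.py
```

```text
t 17.1 loc [   1.1 -179.8   84.6] yaw_x 89.97 tilt [ 0.001 -0.    -1.   ] F [ 0.7 -0.   0.1] grip -0.004 j [-0.4   0.24  1.84  0.    1.06 -0.37]
```

Request:
carry_out(
  targets=[
    [1, 6, 0, 1, 0],
    [1, 6, 0, 0, 0],
    [1, 6, 0, 0, 0],
    [1, 6, 0, 0, 0],
    [1, 6, 0, 0, 0],
  ],
)

```text
time_s: 17.52
ee_pos: [0.5196, -0.0616, 0.0833]
tool_rot: [0.716, 0.698, 0.0, 0.0]
ft_force: [0.3, -2.6, -0.0]
grip_width: -0.002
```

Request:
carry_out(
  targets=[
    [1, 6, 0, 0, 0],
    [1, 6, 0, 0, 0],
    [1, 6, 0, 0, 0],
    [1, 6, 0, 0, 0],
    [1, 6, 0, 0, 0],
  ],
)

```text
time_s: 17.93
ee_pos: [0.5201, -0.0316, 0.0829]
tool_rot: [0.717, 0.698, -0.0, 0.0]
ft_force: [0.3, -0.5, 0.6]
grip_width: 0.001
```

Request:
carry_out(
  targets=[
    [1, 6, 0, 0, 0],
    [1, 6, 0, 0, 0],
    [1, 6, 0, 0, 0],
    [1, 6, 0, 0, 0],
    [1, 4, 0, 0, 0],
  ],
)

```text
time_s: 18.35
ee_pos: [0.5207, -0.0034, 0.0829]
tool_rot: [0.716, 0.698, 0.0, -0.0]
ft_force: [0.5, -1.0, 0.7]
grip_width: 0.004
```

```bash
python3 g.py
```

```text
t 18.35 loc [  0.5 -90.9  82.9] yaw_x 89.98 tilt [-0.  0. -1.] F [ 0.6 -0.9  0.7] grip 0.004 j [-0.23  0.23  1.85  0.    1.06 -0.21]
```

Request:
carry_out(
  targets=[
    [1, 3, 0, 0, 0],
    [1, 2, 0, 0, 0],
    [1, 2, 0, 0, 0],
    [1, 0, 0, 0, 0],
  ],
)

```text
time_s: 18.68
ee_pos: [0.5207, 0.0032, 0.0828]
tool_rot: [0.716, 0.698, -0.0, -0.0]
ft_force: [0.6, 0.3, -0.7]
grip_width: 0.003
```

Request:
carry_out(
  targets=[
    [1, 1, 0, 0, 0],
    [1, 1, 0, 0, 0],
    [1, 0, 0, 0, 0],
  ],
)

```text
time_s: 18.93
ee_pos: [0.5208, 0.0049, 0.0828]
tool_rot: [0.717, 0.697, -0.0, -0.0]
ft_force: [-1.3, -0.0, -0.5]
grip_width: 0.001
```

```bash
python3 g.py
```

```text
t 18.93 loc [  0.3 -82.6  82.8] yaw_x 89.95 tilt [-0.001  0.    -1.   ] F [-1.3 -0.1 -0.5] grip 0.001 j [-0.22  0.23  1.85  0.    1.06 -0.19]
```

Request:
carry_out(
  targets=[
    [1, 1, 0, 0, 0],
    [1, 1, 0, 0, 0],
    [1, 0, 0, 0, 0],
  ],
)

```text
time_s: 19.18
ee_pos: [0.5208, 0.0054, 0.0828]
tool_rot: [0.716, 0.698, -0.001, 0.001]
ft_force: [-1.3, -8.6, -0.7]
grip_width: 0.003
```

```bash
python3 g.py
```

```text
t 19.18 loc [  0.4 -82.1  82.8] yaw_x 89.98 tilt [-0.001 -0.003 -1.   ] F [-1.1 -8.6 -0.7] grip 0.003 j [-0.22  0.23  1.85 -0.    1.06 -0.19]
```

It has hit the stop at about 9 N. I'll retreat and check.

Request:
carry_out(
  targets=[
    [1, -6, 0, 0, 0],
    [1, -4, 0, 0, 0],
    [1, 0, 0, -30, 0],
    [1, 0, 0, -40, 0],
    [1, -20, 0, -40, 0],
  ],
)

```text
time_s: 19.6
ee_pos: [0.5193, -0.0197, 0.1907]
tool_rot: [0.716, 0.698, 0.0, -0.002]
ft_force: [1.2, -0.6, 0.4]
grip_width: 0.002
```

Request:
carry_out(
  targets=[
    [1, -30, -10, 0, 0],
    [1, -30, -20, 0, 0],
    [1, -30, -20, 0, 0],
    [1, -30, -20, 0, 0],
    [1, -30, -20, 0, 0],
  ],
)

```text
time_s: 20.02
ee_pos: [0.4254, -0.1703, 0.1904]
tool_rot: [0.716, 0.698, 0.0, 0.0]
ft_force: [0.4, -0.6, -0.4]
grip_width: -0.0
```

Request:
carry_out(
  targets=[
    [1, -30, -20, 0, 0],
    [1, -30, -20, 0, 0],
    [1, -30, -20, 0, 0],
    [1, 0, 0, 0, 0],
    [1, 0, 0, 0, 0],
  ],
)

```text
time_s: 20.43
ee_pos: [0.3631, -0.2592, 0.1903]
tool_rot: [0.718, 0.696, 0.0, 0.0]
ft_force: [-0.2, 0.0, 0.6]
grip_width: 0.001
```

Run:
```python
from g import *
st()
for n in ('scene','top'): 
  cv2.imwrite(f'pics/{n}17.png',manip.snapshot(n))
a=cv2.imread('pics/top17.png')
b=cv2.imread('pics/scene17.png')
cv2.imwrite('pics/t17.png',cv2.resize(a[140:250,150:370],None,fx=3.6,fy=3.6,interpolation=cv2.INTER_CUBIC))
cv2.imwrite('pics/s17.png',cv2.resize(b[130:330,140:350],None,fx=2.9,fy=2.9,interpolation=cv2.INTER_CUBIC))
```

```text
t 20.43 loc [-150.4 -350.7  190.3] yaw_x 89.7 tilt [ 0.001  0.    -1.   ] F [-0.2  0.   0.6] grip 0.001 j [-0.89 -0.09  1.95  0.    1.28 -0.86]
```

View pics/t17.png

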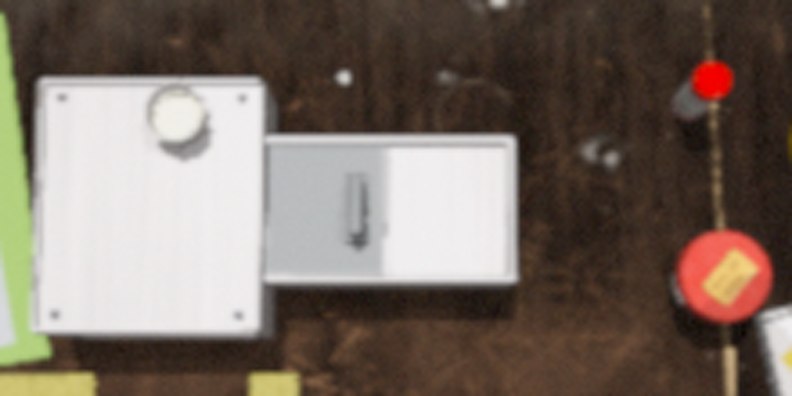

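View pics/s17.png

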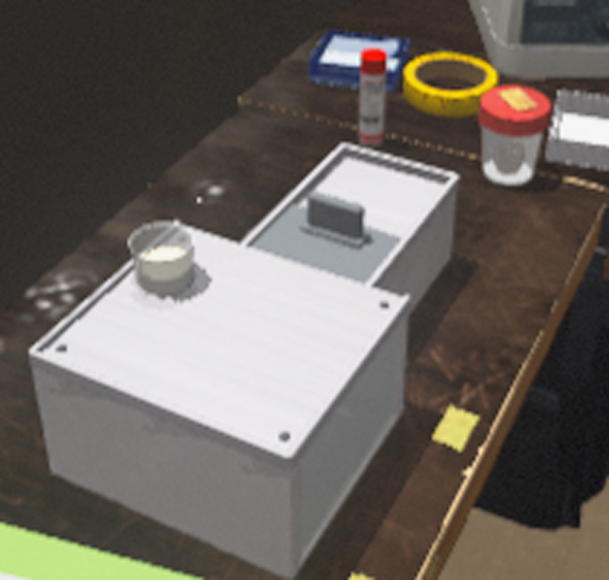

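```bash
python3 -c "
from rig import manip
print(manip.job_done())"
```

```text
the job is handed in; nothing more can be done
None
```

I pushed the lancet off the ledge into the chute and shut the cover again; the job was handed in at about 20.5 s of the 56 s allowed.

- **Cover opened:** I pushed the tab with closed fingers until it met the stop at about 14 N. My first pass missed because the fingertips sit about 10 mm above the TCP instead of 11 mm ahead of it, so they went over the tab without moving it.
- **Lancet pushed:** Partly opened fingers pushed it square to the edge and over. The top view then showed it at the bottom of the chute. I did not see it under the ledge in the bin itself.
- **Cover shut:** I pushed the tab from its far side until it met the stop at about 9 N. The last pictures show the cover flush against the ledge.
- **Other objects:** The mini cup is where it was to within a pixel. The specimen cup and capillary jar are standing and look unmoved. Nothing was touching the robot at the end.
- **Force peak:** While finding the ledge height I let the fingertips press on the bare ledge at about 31 N vertical (about 33 N in total) before backing off. That is under the 40 N and 120 N limits.

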